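Complete the specimen row and take the photo

TASK

Bring the walnut mount with the amber stone from its white cradle to the grey photo bar and stand it stone up in the gap between the blue and the green mount, so that the three make one straight, evenly spaced row square to the bar; in the cradle only its two ends are free, in the row only its front and back, so set it down upright on the bare worktop on the way, let go and take it again the other way. When it stands in the row released, take the photo: press the red button on top of the camera fully down and let it come up again. Leave the row standing so, and leave the brass weight, the dropper bottle, the pebble and the eraser where they are.

Things in the scene. Friction and masses are not known exactly. Their poses are not given: they have to be found in the camera images.
- mount_amber: walnut block, 40 (x) by 46 (y) by 34 mm high, with a low rounded amber-orange stone on top (28 mm across, 8 mm high, no grip); origin at the centre of its underside; loose, about 90 g. Starts in the cradle, 4 mm above the worktop, axes along the cradle's; there only its two end faces (+y, -y) are free. In the row either end may point either way.
- mount_blue: walnut block, 40 (x) by 46 (y) by 34 mm high, with a low rounded blue stone on top (28 mm across, 8 mm high, no grip); origin at the centre of its underside; loose, about 90 g. Stands on the bar, at either end of the row, already in its right place: 55 mm from the bar's middle, axes along the bar's.
- mount_green: walnut block, 40 (x) by 46 (y) by 34 mm high, with a low rounded green stone on top (28 mm across, 8 mm high, no grip); origin at the centre of its underside; loose, about 90 g. Stands likewise at the other end of the row. Between blue and green there is room for one mount with a 9 mm gap on each side.
- photo_bar: Fixed grey bar, 64 (x) by 230 (y, along the row) by 20 mm high, a black-and-white scale along its front edge; origin at the centre of its underside, on the worktop. The amber mount belongs in its middle, x = y = 0, underside at z = 20 mm, where its front and back faces (-x, +x, 40 mm apart) stay free to the fingers from above.
- cradle: Fixed white trough, 56 (x) by 38 (y) by 32 mm high; origin at the centre of its underside. Floor 4 mm; two 5 mm walls at +x and -x cover the mount's front and back faces; open at both y ends, where the mount sticks out 4 mm; it lifts straight out. Behind it, about x = 0.61, y = 0.05, a patch of worktop 120 mm across is bare for setting the mount down.
- camera: Fixed black camera on a short stand behind the bar, 34 (x) by 104 mm (y), its flat top 88 mm above the worktop, lens toward the bar (-x), reaching 38 mm before the centre; origin on the worktop below its centre. The shutter button is on its top, 30 mm to +y of the centre.
- shutter_top (a point): Middle of the top of the round red shutter button (22 mm across, in a low black housing on top of the camera); it moves with the button. Press it straight down.
- shutter (a joint): Travel of the shutter button: 0 up, 0.006 m fully down. A spring pushes it back; fully down takes 4 N.
- weight: Knobbed brass weight, 38 mm across, 48 mm high, loose bystander; origin at the centre of its underside.
- bottle: Brown dropper bottle with black bulb, 33 mm across, 102 mm high, loose bystander; origin at the centre of its underside.
- pebble: Smooth grey-beige oval pebble, 44x60x32 mm, loose bystander; origin at the centre of its underside.
- rubber_eraser: Blue-sleeved eraser, 21x45x13 mm, loose bystander; origin at the centre of its underside.

How it is judged (in metres and radians):
On the way, in this order (a step that is already met when the one before it is completed fails the run):
1. the amber mount stands upright on the bare worktop, released (height (world z) of mount_amber between -0.004 and 0.003 m and horizontal distance between mount_amber and cradle above 0.06 m and angle between mount_amber's own z axis and vertical below 0.1 rad and contact force between the fingers and mount_amber below 0.1 N), for 0.1 s.
2. the amber mount stands in its place in the row, released (horizontal distance between mount_amber and mount_blue between 0.05 and 0.06 m and horizontal distance between mount_amber and mount_green between 0.05 and 0.06 m and y of mount_amber in the frame of photo_bar between -0.03 and 0.03 m and x of mount_amber in the frame of photo_bar between -0.006 and 0.006 m and z of mount_amber in the frame of photo_bar between 0.017 and 0.0225 m and angle between the y axis of each of mount_amber, mount_blue, mount_green and the y axis of photo_bar, either way round below 0.12 rad and angle between each of mount_amber, mount_blue, mount_green's own z axis and vertical below 0.08 rad and x of mount_blue in the frame of photo_bar between -0.006 and 0.006 m and z of mount_blue in the frame of photo_bar between 0.017 and 0.0225 m and x of mount_green in the frame of photo_bar between -0.006 and 0.006 m and z of mount_green in the frame of photo_bar between 0.017 and 0.0225 m and contact force between the fingers and mount_amber below 0.1 N), for 0.2 s.
3. the shutter button is pressed fully down, with the row standing (horizontal distance between mount_amber and mount_blue between 0.05 and 0.06 m and horizontal distance between mount_amber and mount_green between 0.05 and 0.06 m and y of mount_amber in the frame of photo_bar between -0.03 and 0.03 m and x of mount_amber in the frame of photo_bar between -0.006 and 0.006 m and z of mount_amber in the frame of photo_bar between 0.017 and 0.0225 m and angle between the y axis of each of mount_amber, mount_blue, mount_green and the y axis of photo_bar, either way round below 0.12 rad and angle between each of mount_amber, mount_blue, mount_green's own z axis and vertical below 0.08 rad and x of mount_blue in the frame of photo_bar between -0.006 and 0.006 m and z of mount_blue in the frame of photo_bar between 0.017 and 0.0225 m and x of mount_green in the frame of photo_bar between -0.006 and 0.006 m and z of mount_green in the frame of photo_bar between 0.017 and 0.0225 m and value of joint shutter above 0.0052 m), for 0.1 s.
At the end, for the whole second after the job is handed in: All three mounts stand upright and at rest on the bar, amber in the middle: the amber mount's centre 50 to 60 mm from each of the other two (gaps even to 5 mm), each mount within 6 mm of the bar's centre line and within 0.12 rad of square to it; the shutter button is up again (within 1 mm) (horizontal distance between mount_amber and mount_blue between 0.05 and 0.06 m and horizontal distance between mount_amber and mount_green between 0.05 and 0.06 m and y of mount_amber in the frame of photo_bar between -0.03 and 0.03 m and x of mount_amber in the frame of photo_bar between -0.006 and 0.006 m and z of mount_amber in the frame of photo_bar between 0.017 and 0.0225 m and angle between the y axis of each of mount_amber, mount_blue, mount_green and the y axis of photo_bar, either way round below 0.12 rad and angle between each of mount_amber, mount_blue, mount_green's own z axis and vertical below 0.08 rad and x of mount_blue in the frame of photo_bar between -0.006 and 0.006 m and z of mount_blue in the frame of photo_bar between 0.017 and 0.0225 m and x of mount_green in the frame of photo_bar between -0.006 and 0.006 m and z of mount_green in the frame of photo_bar between 0.017 and 0.0225 m and linear speed of each of mount_amber, mount_blue, mount_green below 0.01 m/s and angular speed of each of mount_amber, mount_blue, mount_green below 0.1 rad/s and value of joint shutter below 0.001 m); the robot touches nothing.
It fails at once if the brass weight is pushed more than 30 mm (distance of weight from where it was at the start of the episode above 0.03 m).
It fails at once if the dropper bottle is pushed more than 30 mm (distance of bottle from where it was at the start of the episode above 0.03 m).
It fails at once if the pebble is pushed more than 30 mm (distance of pebble from where it was at the start of the episode above 0.03 m).
It fails at once if the eraser is pushed more than 30 mm (distance of rubber_eraser from where it was at the start of the episode above 0.03 m).
It fails at once if a mount falls over (angle between any of mount_amber, mount_blue, mount_green's own z axis and vertical above 0.8 rad).
It also fails if it takes over 64 s, if anything falls off the work surface, if the arm or the gripper's body presses on something with over 40 N, if the wrist force passes 120 N, or if a joint passes its speed limit or range.

ROBOT

A 6-joint arm with a two-finger parallel gripper is mounted at the origin on a cart in front of the work surface, level with it; the furniture and walls round the work are solid. World frame = base frame: x ahead of the robot, y to its left, z up, the work surface at z = 0. Lengths are in m, angles in degrees, forces in N, time in s.
With the tool pointing down it reaches from about 0.35 to 0.925 m from the base axis. Payload 6.4 kg.
Tool frame: the origin (TCP) lies at the very end of the fingers, on their centre line; the grasp point (between the pads) lies 19 mm behind it (robot.tcp_to_grasp is the distance from the TCP to the grasp point, in m); z points along the fingers, y is the line along which they close (so a half turn about z gives the same grasp; the last joint's range is limited). The gripper opens to 94 mm and grips with 3 to 60 N. Pads are 16 mm wide; open, the fingers measure 119 mm over their backs; the gripper's body (75 mm by 177 mm) begins 78 mm behind the grasp point.
Start: joints at [-82.397, 14.043, 89.255, -0, 76.702, -9.975], TCP at [0.196, -0.62, 0.205] pointing down, gripper open.
Joint ranges: [-179.41, 179.41], [-58.25, 129.5], [7.25, 145.43], [-54.29, 234.29], [11.92, 165.04], [-157.13, 157.13]. Speed limits (degrees/s): [147.25, 147.25, 180, 180, 180, 180].

INTERFACE

Orientations are given as [roll, pitch, yaw] about the fixed x, y, z axes, in that order (R = Rz(yaw) Ry(pitch) Rx(roll)).
In Python, from plant import robot gives the robot as it stands.
- The arm moves only by the shell command python3 -m crank 'ROWS' [FORCE]. ROWS is JSON, a list of rows, each a list of 7 numbers: the turn, a rotation vector about the tool's x, y, z normalised to -1 to 1, where 1 is 90 degrees, then the shift along the tool's x, y, z normalised to -1 to 1, where 1 is 0.75 m, then the closure, from -1 (fully open) to 1 (shut). A call has 1 to 10 rows; each row is the pose to reach, as a shift and turn from the pose commanded when the call began, along the tool's axes at that moment; what a row does not reach only later rows make up. A row lasts 1/10 s, in which the tool goes at most 50 mm and 8.59 degrees, less where a joint would pass 70% of its speed; a pose out of reach is approached as far as the arm can. A call with a number of a shift or a turn outside -1 to 1 is refused whole. A call with a gripper value outside its range is refused whole. The fingers move at their own pace and stop on an object; FORCE is the grip in N (left out, the last holds). Time passes only in rows, so rows that repeat a pose let the fingers close. It gives the time, the measured TCP pose, the force, the opening and the grip force at its end, in the units of the state.
- robot.state(): the state, without advancing time (a new reading comes with each control period).
- robot.get_image(name): name is "side" or "top" or "wrist"; returns the picture (400x640x3 uint8, red, green, blue); there is no depth.
- robot.camera_model(name): a dict with "K" (3x3 intrinsics, pixels), "rvec" (rotation vector, rad) and "tvec" (3), from world to camera coordinates, as OpenCV has them. Camera axes: x right, y down, z forward; pixel columns grow to the right and rows downward; lengths in m; the calibration is good to about 2 mm. The wrist camera is an equidistant fisheye: a pixel r from the principal point sees the ray r / f radians off the axis. A picture is of the moment at which its call begins: read the wrist's pose just before it. camera_model takes no time and is no camera call; for the wrist camera it gives the pose at the moment of the call.
- robot.sign_off(): hands the job in; it is judged then, once.
Trained networks look in the newest picture that a camera, given by its name, has taken for a name from the list of things; names that differ only in an ending like _2 or _b are one class to them, and where a whole thing is asked for, a point or a joint stands for the part that bears it (a point fixed in the world has none). Each returns a list of dicts, best first, with "conf" (0 to 1); they miss things now and then, are a little off and sometimes report something else, mostly with a low value. They report only what shows in the picture. A call takes as long as a camera call.
- robot.spot_in(camera, thing): "point" ([x, y, z] in m, in the coordinates of the camera as it stood for that picture, good to about 4 mm: the middle of the surface that is visible of it).
The state is a dict: "time_s": time; "qpos": joint angles; "qd": joint speeds; "tau": joint torques, N m; "tool_pos": TCP position; "eef_rot": TCP orientation; "contact_force": force on the tool from outside, world axes, zero at the start; "moment": the same for the moment, N m; "finger_gap": opening from 0.0 (shut) to 1.0 (fully open); "finger_force": force on a finger pad.
Only numpy, scipy, OpenCV 4.12 (cv2) and the standard library are available. Lean on these libraries where they do the work, as an engineer would, in place of code of your own. Each camera call takes 0.05 s, during which the arm holds its last target. There are 200 camera calls.

## Working session

There is one attempt and no reset: what is moved stays moved. The work goes in short steps, Python scripts to look and compute and a shell command to move; the robot and the scene stay as the last step left them, time stands still between calls to the robot, and variables do not carry over. Pictures are saved under pics/ and viewed, at most 10 in all, crops included, and the job is handed in when it is done.

```bash
ls; mkdir -p pics
python3 - <<'E'
from plant import robot
import cv2,numpy as np
s=robot.state();print({k:s[k] for k in('time_s','tool_pos','eef_rot','finger_gap')})
for c in('top','side'):
    im=robot.get_image(c);cv2.imwrite(f'pics/{c}0.png',im[:,:,::-1])
    m=robot.camera_model(c);R=cv2.Rodrigues(np.array(m['rvec']))[0];t=np.array(m['tvec']).ravel()
    print(c,m['K'],'cam',-R.T@t)
    for th in('mount_amber','mount_blue','mount_green','photo_bar','cradle','camera','shutter_top','weight','bottle','pebble','rubber_eraser'):
        r=robot.spot_in(c,th)
        print(th,[(np.round(R.T@(np.array(q['point'])-t),4).tolist(),round(q['conf'],2)) for q in r[:2]])
print(robot.state()['time_s'])
E
```

```text
pics
{'time_s': 0.0, 'tool_pos': array([ 0.19624343, -0.61904922,  0.20435054]), 'eef_rot': array([-1.79893283e+02, -1.77464315e-02,  1.75792968e+01]), 'finger_gap': 1.0006770706953911}
top [[419.03312386   0.         318.75572965]
 [  0.         419.03312386 197.81695729]
 [  0.           0.           1.        ]] cam [ 0.41219697 -0.09236752  1.23153895]
mount_amber [([0.4565, 0.043, 0.036], 0.52)]
mount_blue [([0.4461, -0.1203, 0.0524], 0.8)]
mount_green [([0.4637, -0.2231, 0.0523], 0.82), ([0.607, -0.4341, 0.0597], 0.36)]
photo_bar [([0.4512, -0.1741, 0.0199], 0.7)]
cradle [([0.6072, -0.4359, 0.0619], 0.68)]
camera [([0.5916, -0.1414, 0.0899], 0.56)]
shutter_top [([0.5965, -0.1094, 0.1105], 0.57)]
weight [([0.5948, -0.1422, 0.0911], 0.65), ([0.4756, -0.4741, 0.0292], 0.56)]
bottle [([0.6107, -0.4351, 0.061], 0.61), ([0.5948, -0.1093, 0.1127], 0.6)]
pebble [([0.6879, -0.0084, 0.028], 0.51)]
rubber_eraser []
side [[430.43814516   0.         315.36572081]
 [  0.         430.43814516 204.80638759]
 [  0.           0.           1.        ]] cam [0.27726543 0.49044378 1.02269868]
mount_amber [([0.456, 0.0583, 0.0386], 0.93)]
mount_blue [([0.4396, -0.1051, 0.05], 0.55)]
mount_green [([0.4573, -0.2099, 0.0515], 0.82), ([0.4416, -0.1548, 0.019], 0.2)]
photo_bar [([0.4415, -0.1533, 0.0154], 0.88)]
cradle []
camera [([0.5838, -0.1246, 0.0761], 0.64)]
shutter_top [([0.5909, -0.1037, 0.1092], 0.45)]
weight [([0.4711, -0.4701, 0.0269], 0.7)]
bottle [([0.602, -0.4302, 0.0492], 0.74)]
pebble [([0.6851, 0.004, 0.0256], 0.77), ([0.5925, -0.1043, 0.1093], 0.45)]
rubber_eraser [([0.4327, 0.2861, 0.0092], 0.63)]
1.2
```

View pics/top0.png

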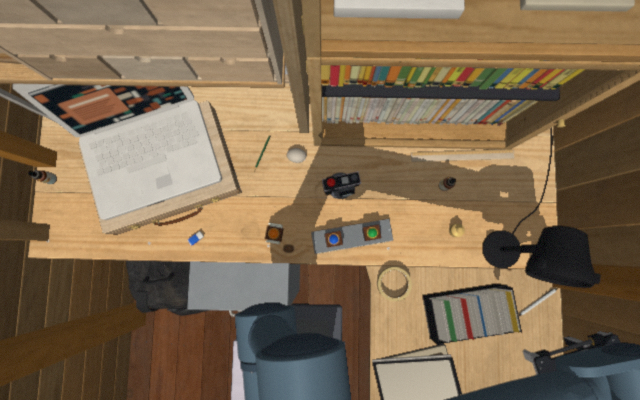

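View pics/side0.png

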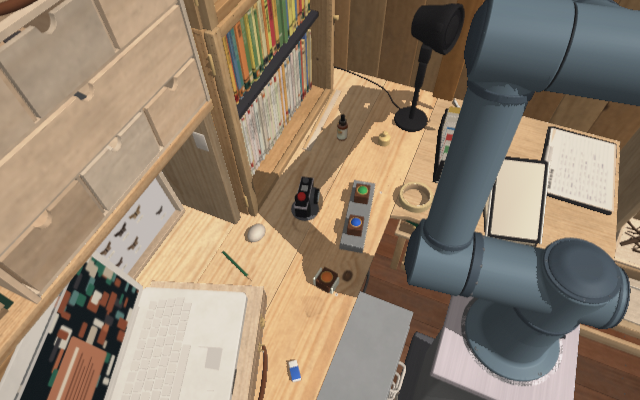

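```bash
cat > h.py <<'E'
from plant import robot
import numpy as np,cv2
from scipy.spatial.transform import Rotation as Ro
def plan(x,y,z,yaw):
    s=robot.state();R=Ro.from_euler('xyz',s['eef_rot'],degrees=True)
    T=Ro.from_euler('xyz',[180,0,yaw],degrees=True)
    d=R.inv().apply(np.array([x,y,z])-s['tool_pos'])/.75
    r=(R.inv()*T).as_rotvec()/(np.pi/2)
    print('row',np.round(np.r_[r,d],4).tolist())
def cam(c):
    m=robot.camera_model(c);R=cv2.Rodrigues(np.array(m['rvec'],float))[0];return np.array(m['K']),R,np.array(m['tvec'],float).ravel()
def ray(c,px,z,M=None):
    K,R,t=M or cam(c);u=(np.array(px,float)-K[:2,2])/[K[0,0],K[1,1]]
    if c=='wrist':
        th=np.hypot(*u);d=np.r_[u/th*np.sin(th),np.cos(th)]
    else:d=np.r_[u,1]
    d=R.T@d;o=-R.T@t;return o+d*(z-o[2])/d[2]
def spots(c,names):
    K,R,t=cam(c)
    for n in names:
        print(c,n,[(np.round(R.T@(np.array(q['point'])-t),4).tolist(),round(q['conf'],2)) for q in robot.spot_in(c,n)[:2]])
def shot(c,f):
    M=cam(c);im=robot.get_image(c)[:,:,::-1].copy();cv2.imwrite(f'pics/{f}.png',im);np.savez(f'pics/{f}.npz',K=M[0],R=M[1],t=M[2]);return im,M
E
python3 -c "
from h import *
plan(.43,-.1,.26,10);plan(.45,.05,.26,10)"
```

```text
row [0.0, -0.0, 0.0841, 0.5063, -0.5665, -0.0727]
row [0.0, -0.0, 0.0841, 0.5921, -0.7491, -0.0727]
```

```bash
python3 -m crank '[[0,0,0,0.1,-0.1,-0.073,-1],[0,0,0.084,0.59,-0.748,-0.073,-1],[0,0,0.084,0.59,-0.748,-0.073,-1],[0,0,0.084,0.59,-0.748,-0.073,-1],[0,0,0.084,0.59,-0.748,-0.073,-1],[0,0,0.084,0.59,-0.748,-0.073,-1],[0,0,0.084,0.59,-0.748,-0.073,-1],[0,0,0.084,0.59,-0.748,-0.073,-1],[0,0,0.084,0.59,-0.748,-0.073,-1],[0,0,0.084,0.59,-0.748,-0.073,-1]]'; python3 -c "
from h import *
plan(.45,.0,.26,10)"
```

```text
time_s: 2.2
tool_pos: [0.3726, -0.1567, 0.2502]
eef_rot: [179.9, -0.1, 10.0]
contact_force: [0.6, -0.6, -0.0]
finger_gap: 0.996
finger_force: 0.0
row [0.0006, -0.0007, -0.0003, 0.1379, -0.1878, -0.0131]
```

```bash
python3 -m crank '[[0,0,0,0.138,-0.188,-0.013,-1],[0,0,0,0.138,-0.188,-0.013,-1],[0,0,0,0.138,-0.188,-0.013,-1],[0,0,0,0.138,-0.188,-0.013,-1],[0,0,0,0.138,-0.188,-0.013,-1]]'; python3 -c "
from h import *
im,M=shot('wrist','w1');print(M[0],-M[1].T@M[2],M[1][2])
spots('wrist',['mount_amber','cradle','mount_blue','mount_green','photo_bar','shutter_top'])
print(robot.state()['tool_pos'])"
```

```text
time_s: 2.7
tool_pos: [0.4504, 0.0009, 0.2598]
eef_rot: [-180.0, -0.0, 10.3]
contact_force: [0.0, -0.6, 0.4]
finger_gap: 1.001
finger_force: 0.0
[[309.70691629   0.         314.87581993]
 [  0.         309.70691629 196.79453242]
 [  0.           0.           1.        ]] [0.51725134 0.01368126 0.43948456] [-0.23352681 -0.04122414 -0.97147609]
wrist mount_amber [([0.4581, 0.0535, 0.0394], 0.87)]
wrist cradle [([0.4764, 0.0542, 0.0312], 0.58), ([0.44, -0.1141, 0.0564], 0.56)]
wrist mount_blue [([0.4438, -0.1144, 0.055], 0.77), ([0.4776, 0.0554, 0.0303], 0.51)]
wrist mount_green [([0.465, -0.2204, 0.0511], 0.74)]
wrist photo_bar [([0.4595, -0.159, 0.0181], 0.78), ([0.5853, -0.1337, 0.0868], 0.45)]
wrist shutter_top [([0.5902, -0.104, 0.1123], 0.69)]
[ 0.44942756 -0.00259619  0.25944554]
```

View pics/w1.png

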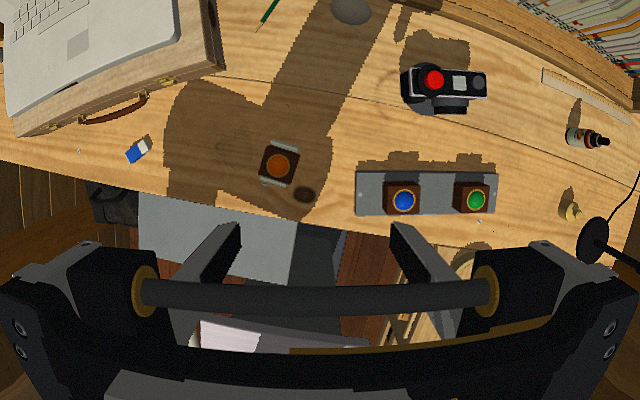

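```bash
cat >> h.py <<'E'
def stones(im,M,box=None,za=.043):
    hsv=cv2.cvtColor(im,cv2.COLOR_BGR2HSV)
    for n,lo,hi,z in(('amber',(5,180,110),(18,255,255),za),('blue',(100,170,90),(125,255,255),.059),('green',(45,120,60),(85,255,255),.059),('red',(0,190,150),(4,255,255),.108)):
        m=cv2.inRange(hsv,lo,hi)
        k,l,st,c=cv2.connectedComponentsWithStats(m)
        for i in sorted(range(1,k),key=lambda i:-st[i,4])[:3]:
            if st[i,4]>25: print(n,st[i].tolist(),np.round(c[i],1).tolist(),np.round(ray('wrist',c[i],z,M),4)[:2])
E
python3 - <<'E'
from h import *
im=cv2.imread('pics/w1.png');d=np.load('pics/w1.npz');M=(d['K'],d['R'],d['t'])
stones(im,M)
a=cv2.resize(im[135:195,245:315],None,fx=8,fy=8,interpolation=cv2.INTER_CUBIC)[:480]
cv2.imwrite('pics/c1.png',a)
E
```

```text
amber [579, 10, 61, 23, 201] [611.9, 22.4] [ 0.862 -0.502]
amber [269, 157, 18, 15, 148] [277.4, 163.5] [0.4569 0.0525]
amber [610, 21, 30, 14, 93] [625.9, 28.6] [ 0.8755 -0.556 ]
blue [395, 192, 19, 18, 256] [403.6, 200.5] [ 0.4415 -0.1172]
blue [125, 144, 18, 19, 179] [133.3, 153.6] [0.4416 0.2571]
green [468, 191, 16, 18, 214] [475.7, 199.7] [ 0.4616 -0.2239]
green [260, 6, 13, 16, 40] [266.4, 13.6] [0.646  0.0987]
red [427, 71, 17, 18, 233] [434.8, 79.5] [ 0.5931 -0.1075]
```

View pics/c1.png

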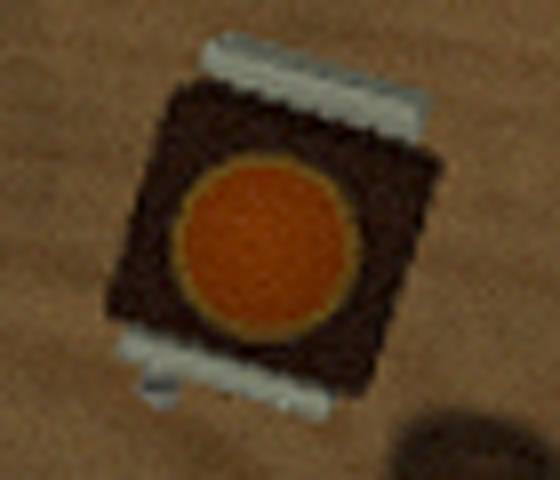

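Run:
```python
from h import *
im=cv2.imread('pics/w1.png');d=np.load('pics/w1.npz');M=(d['K'],d['R'],d['t'])
c=[ray('wrist',np.array(p)/8+[244.6,134.6],.038,M)[:2] for p in((185,82),(440,160),(360,395),(110,310))]
c=np.array(c);print(c,c.mean(0))
e=[c[0]-c[1],c[3]-c[2]];f=[c[0]-c[3],c[1]-c[2]]
for v in e:print('y edge',np.linalg.norm(v),np.degrees(np.arctan2(-v[0],v[1])))
for v in f:print('x edge',np.linalg.norm(v),np.degrees(np.arctan2(v[1],v[0])))
print(ray('wrist',np.array((265,247))/8+[244.6,134.6],.043,M))
b=ray('wrist',(403.6,200.5),.059,M)-ray('wrist',(475.7,199.7),.059,M);print(np.degrees(np.arctan2(-b[0],b[1])),np.linalg.norm(b))
plan(.457,.0535,.12,-2)
```

```text
[[0.47837723 0.06953227]
 [0.47277726 0.02624185]
 [0.43197634 0.0327059 ]
 [0.43889187 0.07617969]] [0.45550567 0.05116493]
y edge 0.04365112188933853 -7.370745439486923
y edge 0.04402040057155908 -9.038507886280868
x edge 0.04004100402360403 -9.556227454711406
x edge 0.04130979264468495 -9.002491464756925
[0.45449183 0.05169462 0.043     ]
10.689360231397835 0.10862151393197936
row [0.0001, -0.0, 0.1323, 0.0228, -0.072, 0.1859]
```

```bash
python3 -c "
from h import *
plan(.4555,.0515,.11,-9)"
```

```text
row [0.0001, -0.0, 0.2101, 0.0204, -0.0697, 0.1993]
```

```bash
python3 -m crank '[[0,0,0.21,0.02,-0.07,0.2,-1],[0,0,0.21,0.02,-0.07,0.2,-1],[0,0,0.21,0.02,-0.07,0.2,-1],[0,0,0.21,0.02,-0.07,0.2,-1],[0,0,0.21,0.02,-0.07,0.2,-1]]' && python3 -c "
from h import *
im,M=shot('wrist','w2');stones(im,M);plan(.4555,.0515,.008,-9)
cv2.imwrite('pics/c2.png',cv2.resize(im[60:260,220:420],None,fx=3,fy=3))"
```

```text
time_s: 3.55
tool_pos: [0.4544, 0.0524, 0.1086]
eef_rot: [180.0, 0.2, -8.8]
contact_force: [0.9, 0.5, 1.0]
finger_gap: 1.0
finger_force: 0.0
amber [307, 190, 22, 25, 289] [316.5, 202.8] [0.4568 0.0515]
blue [497, 182, 23, 26, 475] [507.9, 194.6] [ 0.4418 -0.1162]
blue [106, 233, 22, 15, 167] [115.1, 242.2] [0.4515 0.2432]
green [577, 149, 16, 24, 306] [584.6, 159.9] [ 0.4618 -0.2225]
red [505, 0, 22, 17, 257] [516.7, 6.3] [ 0.5901 -0.1087]
row [0.0001, -0.0008, 0.0015, -0.0009, 0.0007, 0.137]
```

View pics/c2.png

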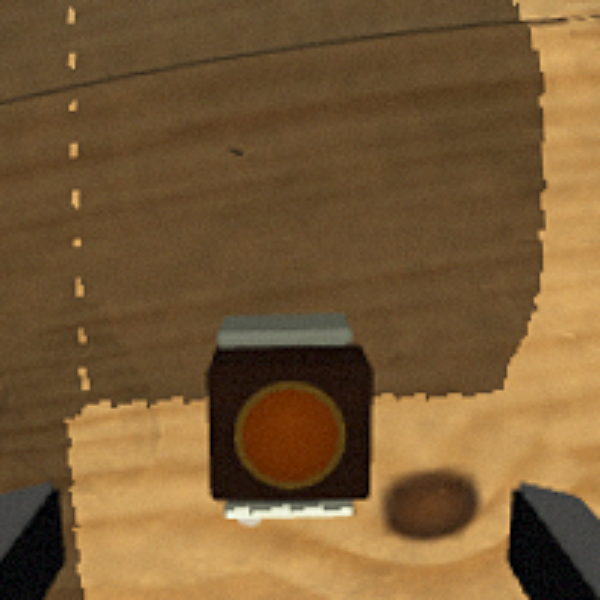

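```bash
python3 -m crank '[[0,0,0.0015,0,0,0.06,-1],[0,0,0.0015,0,0,0.1,-1],[0,0,0.0015,0,0,0.135,-1],[0,0,0.0015,0,0,0.135,-1],[0,0,0.0015,0,0,0.135,1],[0,0,0.0015,0,0,0.135,1],[0,0,0.0015,0,0,0.135,1],[0,0,0.0015,0,0,0.135,1],[0,0,0.0015,0,0,0.135,1],[0,0,0.0015,0,0,0.135,1]]' 20;  python3 -c "
from h import *
plan(.455,.0525,.11,-9)"
```

```text
time_s: 4.6
tool_pos: [0.4554, 0.0527, 0.0085]
eef_rot: [-180.0, -0.0, -9.0]
contact_force: [0.1, 0.4, 0.6]
finger_gap: 0.527
finger_force: 0.0
row [-0.0, -0.0003, -0.0001, -0.0005, 0.0004, -0.1354]
```

```bash
python3 -m crank '[[0,0,0,0,0,0,1],[0,0,0,0,0,0,1],[0,0,0,0,0,-0.03,1],[0,0,0,0,0,-0.08,1],[0,0,0,0,0,-0.09,1],[0,0,0,0,0,-0.09,1]]';  python3 -c "
from h import *
plan(.60,.05,.08,-9);plan(.60,.05,.0045,-9);s=robot.state();print(s['qpos'])
for p in ((320,148),(300,135),(240,190),(500,145)): print(p,ray('top',p,0.0))
spots('top',['pebble'])"
```

```text
time_s: 5.2
tool_pos: [0.4563, 0.0526, 0.0767]
eef_rot: [-180.0, -0.2, -9.0]
contact_force: [-0.3, -0.1, -0.5]
finger_gap: 0.489
finger_force: 20.0
row [-0.0001, -0.0019, -0.0001, 0.1898, -0.0266, -0.0038]
row [-0.0001, -0.0019, -0.0001, 0.1895, -0.0266, 0.0968]
[-7.61564617e+00 -2.61224848e+00  1.21917075e+02  3.80739697e-03
  6.05226469e+01  9.13955840e+01]
(320, 148) [ 0.71544179 -0.07743437  0.        ]
(300, 135) [ 0.75438057 -0.01619145  0.        ]
(240, 190) [0.58303685 0.15766377 0.        ]
(500, 145) [ 0.73526349 -0.61637179  0.        ]
top pebble [([0.6879, -0.0084, 0.028], 0.51)]
```

```bash
python3 -m crank '[[0,0,0,0.177,-0.025,-0.002,1],[0,0,0,0.177,-0.025,-0.002,1],[0,0,0,0.177,-0.025,-0.002,1],[0,0,0,0.177,-0.025,0.03,1],[0,0,0,0.177,-0.025,0.065,1],[0,0,0,0.177,-0.025,0.085,1],[0,0,0,0.177,-0.025,0.093,1],[0,0,0,0.177,-0.025,0.096,1],[0,0,0,0.177,-0.025,0.096,1]]';  python3 -c "
from h import *
plan(.59,.05,.0045,-9)"
```

```text
time_s: 6.15
tool_pos: [0.5876, 0.0506, 0.004]
eef_rot: [180.0, 0.3, -9.0]
contact_force: [-7.0, 0.4, 10.2]
finger_gap: 0.49
finger_force: 20.0
row [0.0003, 0.0032, 0.0001, 0.0033, 0.0003, -0.0007]
```

```bash
python3 -m crank '[[0,0,0,0,0,0,-1],[0,0,0,0,0,0,-1],[0,0,0,0,0,0,-1],[0,0,0,0,0,0,-1],[0,0,0,0,0,0,-1],[0,0,0,0,0,0,-1],[0,0,0,0,0,-0.06,-1],[0,0,0,0,0,-0.12,-1],[0,0,0,0,0,-0.16,-1],[0,0,0,0,0,-0.16,-1]]';  python3 -c "
from h import *
im,M=shot('wrist','w3');stones(im,M,za=.039)
cv2.imwrite('pics/c3.png',cv2.resize(im[60:260,220:420],None,fx=3,fy=3))
s=robot.state();print(s['qpos']);plan(.59,.0505,.12,81)"
```

```text
time_s: 7.15
tool_pos: [0.5931, 0.0501, 0.1296]
eef_rot: [-180.0, -0.6, -9.0]
contact_force: [0.2, 0.4, -0.5]
finger_gap: 1.001
finger_force: 0.0
amber [303, 193, 26, 25, 427] [315.3, 204.4] [0.5889 0.0512]
amber [618, 2, 22, 14, 56] [629.6, 8.5] [ 0.7991 -0.4398]
green [617, 342, 23, 57, 793] [630.5, 371.9] [ 0.0886 -0.5885]
red [507, 177, 20, 26, 385] [516.8, 189.3] [ 0.593  -0.1082]
[-6.08432934e+00  1.11105626e+01  1.01403686e+02  4.12131708e-04
  6.71740620e+01  9.29299141e+01]
row [0.0026, -0.0029, -1.0002, -0.0016, -0.0001, 0.0086]
```

View pics/c3.png

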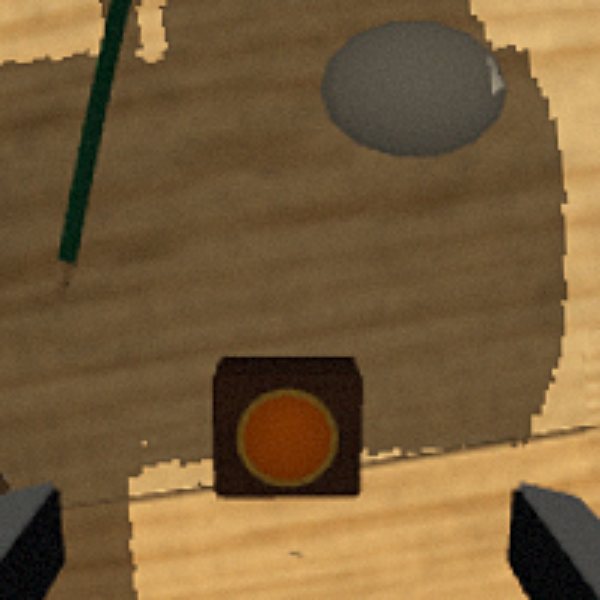

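```bash
python3 -m crank '[[0,0,-1,-0.003,0,0.0,-1],[0,0,-1,-0.003,0,0,-1],[0,0,-1,-0.003,0,0,-1],[0,0,-1,-0.003,0,0,-1],[0,0,-1,-0.003,0,0,-1],[0,0,-1,-0.003,0,0,-1],[0,0,-1,-0.003,0,0,-1],[0,0,-1,-0.003,0,0,-1],[0,0,-1,-0.003,0,0,-1],[0,0,-1,-0.003,0,0,-1]]';  python3 -c "
from h import *
plan(.589,.0508,.006,81)"
```

```text
time_s: 8.2
tool_pos: [0.5857, 0.0509, 0.1213]
eef_rot: [-179.8, 0.0, 77.3]
contact_force: [0.4, -0.6, 0.4]
finger_gap: 1.001
finger_force: 0.0
row [-0.0026, 0.0002, -0.0414, 0.001, 0.005, 0.1537]
```

```bash
python3 -m crank '[[0,0,-0.041,0.001,0.004,0.02,-1],[0,0,-0.041,0.001,0.004,0.07,-1],[0,0,-0.041,0.001,0.004,0.12,-1],[0,0,-0.041,0.001,0.004,0.149,-1],[0,0,-0.041,0.001,0.004,0.149,-1],[0,0,-0.041,0.001,0.004,0.149,1],[0,0,-0.041,0.001,0.004,0.149,1],[0,0,-0.041,0.001,0.004,0.149,1],[0,0,-0.041,0.001,0.004,0.149,1],[0,0,-0.041,0.001,0.004,0.149,1]]' 20; python3 -m crank '[[0,0,0,0,0,0,1],[0,0,0,0,0,0,1],[0,0,0,0,0,0,1],[0,0,0,0,0,0,1],[0,0,0,0,0,0,1]]'
```

```text
time_s: 9.2
tool_pos: [0.5908, 0.0507, 0.0128]
eef_rot: [179.9, -0.0, 80.6]
contact_force: [0.3, -0.1, -0.6]
finger_gap: 0.611
finger_force: 0.0
time_s: 9.7
tool_pos: [0.5901, 0.0508, 0.0121]
eef_rot: [-180.0, 0.0, 80.6]
contact_force: [-2.1, 0.2, 2.1]
finger_gap: 0.429
finger_force: 20.0
```

```bash
python3 -m crank '[[0,0,0,0,0,-0.06,1],[0,0,0,0,0,-0.12,1],[0,0,0,0,0,-0.18,1],[0,0,0,0,0,-0.18,1]]' ; python3 -c "
from h import *
plan(.4517,-.1703,.15,100.7)"
```

```text
time_s: 10.1
tool_pos: [0.5951, 0.0504, 0.1547]
eef_rot: [179.2, -0.1, 80.6]
contact_force: [1.3, 0.1, 1.2]
finger_gap: 0.424
finger_force: 20.0
row [0.009, 0.001, -0.2231, -0.3215, -0.1407, 0.004]
```

```bash
python3 -m crank '[[0,0,-0.223,-0.32,-0.134,0,1],[0,0,-0.223,-0.32,-0.134,0,1],[0,0,-0.223,-0.32,-0.134,0,1],[0,0,-0.223,-0.32,-0.134,0,1],[0,0,-0.223,-0.32,-0.134,0,1],[0,0,-0.223,-0.32,-0.134,0,1],[0,0,-0.223,-0.32,-0.134,0,1],[0,0,-0.223,-0.32,-0.134,0.05,1],[0,0,-0.223,-0.32,-0.134,0.05,1]]' ; python3 -c "
from h import *
s=robot.state();im,M=shot('wrist','w4');print(s['tool_pos'],s['eef_rot']);stones(im,M,za=s['tool_pos'][2]-.012+.039)
cv2.imwrite('pics/c4.png',cv2.resize(im[60:320,160:480],None,fx=2,fy=2))
plan(.4517,-.1703,.11,100.7)"
```

```text
time_s: 11.0
tool_pos: [0.4491, -0.1669, 0.1049]
eef_rot: [-179.6, -0.4, 100.7]
contact_force: [-1.0, 0.8, -1.7]
finger_gap: 0.424
finger_force: 20.0
[ 0.44914951 -0.16691371  0.10494803] [-179.62599715   -0.39165811  100.71344829]
amber [290, 229, 51, 45, 1740] [314.8, 250.7] [ 0.4484 -0.1648]
amber [603, 229, 37, 24, 273] [622.0, 239.9] [ 0.6988 -0.1243]
amber [590, 223, 14, 11, 79] [595.9, 227.4] [ 0.6509 -0.1198]
blue [301, 134, 35, 35, 942] [317.8, 150.9] [ 0.4414 -0.1185]
green [580, 38, 11, 15, 46] [585.2, 45.3] [0.6783 0.0471]
green [302, 286, 30, 1, 30] [316.5, 286.0] [ 0.4611 -0.2272]
row [-0.0028, -0.0029, 0.0005, -0.0039, 0.001, -0.004]
```

View pics/c4.png

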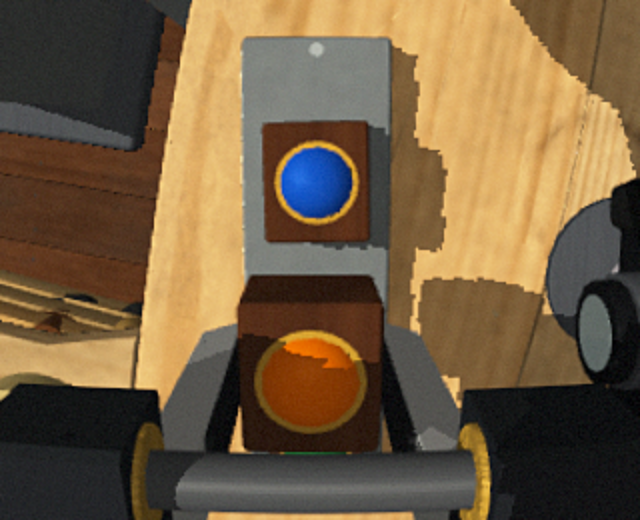

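```bash
python3 -c "
from h import *
plan(.451,-.1728,.085,100.7)"; python3 -m crank '[[0,0,0,-0.008,0.001,0.02,1],[0,0,0,-0.008,0.001,0.02,1],[0,0,0,-0.008,0.001,0.02,1]]'; python3 -c "
from h import *
s=robot.state();im,M=shot('wrist','w5');s=robot.state();print(s['tool_pos'],s['eef_rot'])
hsv=cv2.cvtColor(im,cv2.COLOR_BGR2HSV)
for n,p,z in(('amber',(5,18),s['tool_pos'][2]-.012+.035),('blue',(100,125),.055)):
    k,l,st,c=cv2.connectedComponentsWithStats(cv2.inRange(hsv,(p[0],170,90),(p[1],255,255)));i=1+np.argmax(st[1:,4]*(abs(c[1:,0]-315)<60))
    print(n,st[i],c[i],ray('wrist',c[i],z,M))
plan(.451,-.1728,.085,100.7)"
```

```text
row [-0.0028, -0.0029, 0.0005, -0.0072, -0.0004, 0.0293]
time_s: 11.35
tool_pos: [0.4544, -0.175, 0.0953]
eef_rot: [180.0, 0.0, 100.7]
contact_force: [-0.4, -0.3, -1.1]
finger_gap: 0.422
finger_force: 20.0
[ 0.45451311 -0.17516573  0.09554923] [1.79947753e+02 4.27839770e-02 1.00731138e+02]
amber [ 290  229   53   47 1781] [314.87871982 251.0443571 ] [ 0.45381561 -0.17458662  0.11854923]
blue [ 295  122   37   36 1041] [312.31219981 139.29779059] [ 0.4414755  -0.11891734  0.055     ]
row [0.0006, 0.0005, 0.0003, 0.004, -0.004, 0.0141]
```

```bash
python3 -m crank '[[0,0,0,0.003,-0.003,0,1],[0,0,0,0.003,-0.003,0.03,1],[0,0,0,0.003,-0.003,0.055,1],[0,0,0,0.003,-0.003,0.07,1],[0,0,0,0.003,-0.003,0.078,1],[0,0,0,0.003,-0.003,0.078,1],[0,0,0,0.003,-0.003,0.078,1]]'; python3 -c "
from h import *
s=robot.state();im,M=shot('wrist','w6');s=robot.state();print(s['tool_pos'],s['eef_rot'])
hsv=cv2.cvtColor(im,cv2.COLOR_BGR2HSV)
for n,p,z in(('amber',(5,18),s['tool_pos'][2]-.012+.035),('blue',(100,125),.055)):
    k,l,st,c=cv2.connectedComponentsWithStats(cv2.inRange(hsv,(p[0],170,90),(p[1],255,255)));i=1+np.argmax(st[1:,4]*(abs(c[1:,0]-315)<60))
    print(n,st[i],c[i],ray('wrist',c[i],z,M))
plan(.4517,-.173,.032,100.7)"
```

```text
time_s: 12.1
tool_pos: [0.4517, -0.1739, 0.0367]
eef_rot: [180.0, 0.0, 100.7]
contact_force: [-0.8, 0.3, -0.5]
finger_gap: 0.427
finger_force: 20.0
[ 0.45182315 -0.17398099  0.03684997] [1.79932979e+02 6.47463181e-02 1.00684735e+02]
amber [ 290  229   51   45 1781] [314.73947221 250.95395845] [ 0.4510573  -0.1734848   0.05984997]
blue [ 291  124   51   50 1937] [315.73412494 148.10015488] [ 0.44133494 -0.11883756  0.055     ]
row [0.0007, 0.0007, -0.0002, 0.0013, 0.0001, 0.0065]
```

```bash
python3 -m crank '[[0,0,0,0,0,0.003,1],[0,0,0,0,0,0.006,1],[0,0,0,0,0,0.006,1]]'; python3 -m crank '[[0,0,0,0,0,0,-1],[0,0,0,0,0,0,-1],[0,0,0,0,0,0,-1],[0,0,0,0,0,0,-1],[0,0,0,0,0,0,-1],[0,0,0,0,0,0,-1],[0,0,0,0,0,0,-1],[0,0,0,0,0,-0.07,-1],[0,0,0,0,0,-0.14,-1],[0,0,0,0,0,-0.2,-1]]'; python3 -c "
from h import *
plan(.49,-.1,.23,10.7)"
```

```text
time_s: 12.45
tool_pos: [0.4516, -0.1739, 0.032]
eef_rot: [180.0, 0.0, 100.7]
contact_force: [-0.5, -0.3, 2.8]
finger_gap: 0.422
finger_force: 20.0
time_s: 13.45
tool_pos: [0.4507, -0.1733, 0.1829]
eef_rot: [-180.0, -0.0, 100.7]
contact_force: [1.2, -1.3, 0.1]
finger_gap: 1.002
finger_force: 0.0
row [-0.0007, -0.0, 0.9998, 0.0863, 0.0696, -0.0627]
```

```bash
python3 -c "
from h import *
plan(.592,-.109,.2,100.7)"; python3 -m crank '[[0,0,0,0.05,0.195,-0.025,1],[0,0,0,0.05,0.195,-0.025,1],[0,0,0,0.05,0.195,-0.025,1],[0,0,0,0.05,0.195,-0.025,1],[0,0,0,0.05,0.195,-0.025,1],[0,0,0,0.05,0.195,-0.025,1],[0,0,0,0.05,0.195,-0.025,1],[0,0,0,0.05,0.195,-0.025,1],[0,0,0,0.05,0.195,-0.025,1]]' 10; python3 -c "
from h import *
im,M=shot('wrist','w7');s=robot.state();print(s['tool_pos'],s['eef_rot']);stones(im,M,za=.059)
spots('wrist',['shutter_top'])
cv2.imwrite('pics/c7.png',cv2.resize(im[130:330,160:460],None,fx=2.6,fy=2.6,interpolation=cv2.INTER_CUBIC))"
```

```text
row [-0.0004, -0.0004, -0.0002, 0.0493, 0.201, -0.0228]
time_s: 14.35
tool_pos: [0.5874, -0.1101, 0.2004]
eef_rot: [180.0, 0.0, 100.6]
contact_force: [-0.0, 0.6, 0.9]
finger_gap: 0.266
finger_force: 0.0
[ 0.58753321 -0.10998611  0.20037566] [1.79991701e+02 4.70252297e-03 1.00640098e+02]
amber [179, 208, 23, 24, 380] [189.6, 219.6] [ 0.4515 -0.1721]
amber [617, 362, 23, 29, 357] [629.5, 375.2] [ 1.6105 -0.4849]
amber [471, 232, 50, 41, 274] [496.0, 253.3] [ 0.8319 -0.1499]
blue [177, 162, 20, 22, 330] [186.0, 172.1] [ 0.4424 -0.1175]
blue [119, 214, 8, 7, 38] [122.3, 217.3] [ 0.3559 -0.1894]
red [311, 188, 23, 22, 391] [322.2, 198.4] [ 0.5932 -0.1075]
wrist shutter_top [([0.5928, -0.1064, 0.1122], 0.83)]
```

View pics/c7.png

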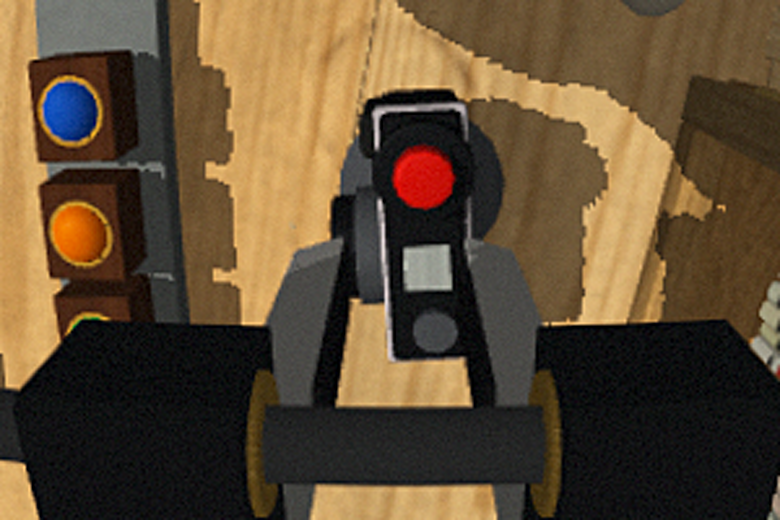

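```bash
python3 -c "
from h import *
plan(.593,-.1073,.12,100.7)"; python3 -m crank '[[0,0,0,0.002,0.008,0.0,1],[0,0,0,0.002,0.008,0.0,1],[0,0,0,0.002,0.008,0.05,1],[0,0,0,0.002,0.008,0.08,1],[0,0,0,0.002,0.008,0.106,1],[0,0,0,0.002,0.008,0.106,1],[0,0,0,0.002,0.008,0.106,1]]';python3 -c "
from h import *
plan(.593,-.1073,.114,100.7)"
```

```text
row [0.0001, 0.0001, -0.0005, 0.0021, 0.0076, 0.1072]
time_s: 15.15
tool_pos: [0.5938, -0.107, 0.121]
eef_rot: [-180.0, -0.0, 100.7]
contact_force: [0.6, -0.7, 0.3]
finger_gap: 0.005
finger_force: 0.0
row [-0.0, -0.0001, -0.0, -0.0003, -0.0011, 0.0094]
```

Step down ~4 mm at a time, watching the force.

```bash
for i in 1; do python3 -m crank '[[0,0,0,0,0,0.008,1],[0,0,0,0,0,0.008,1],[0,0,0,0,0,0.008,1]]'; done; python3 -m crank '[[0,0,0,0,0,0.004,1],[0,0,0,0,0,0.004,1],[0,0,0,0,0,0.004,1]]';python3 -m crank '[[0,0,0,0,0,0.003,1],[0,0,0,0,0,0.003,1],[0,0,0,0,0,0.003,1]]'
```

```text
time_s: 15.45
tool_pos: [0.5939, -0.1071, 0.1154]
eef_rot: [179.9, 0.0, 100.7]
contact_force: [0.4, -0.6, -0.9]
finger_gap: 0.005
finger_force: 0.0
time_s: 15.75
tool_pos: [0.5935, -0.107, 0.1117]
eef_rot: [-180.0, -0.0, 100.7]
contact_force: [-0.2, 0.1, -0.1]
finger_gap: 0.005
finger_force: 0.0
time_s: 16.05
tool_pos: [0.5938, -0.1071, 0.1097]
eef_rot: [180.0, 0.0, 100.7]
contact_force: [0.3, -1.3, 1.3]
finger_gap: 0.005
finger_force: 0.6
```

```bash
for i in 1; do python3 -m crank '[[0,0,0,0,0,0.003,1],[0,0,0,0,0,0.003,1],[0,0,0,0,0,0.003,1]]'; done; python3 -m crank '[[0,0,0,0,0,0.003,1],[0,0,0,0,0,0.003,1],[0,0,0,0,0,0.003,1]]'|sed -n '2p;4p'
python3 -m crank '[[0,0,0,0,0,0.0015,1],[0,0,0,0,0,0.0015,1],[0,0,0,0,0,0.0015,1]]'|sed -n '2p;4p'
```

```text
time_s: 16.35
tool_pos: [0.5938, -0.1071, 0.1075]
eef_rot: [180.0, 0.0, 100.7]
contact_force: [1.1, -0.4, 2.5]
finger_gap: 0.005
finger_force: 1.2
tool_pos: [0.5938, -0.1071, 0.1052]
contact_force: [1.7, 0.2, 3.0]
tool_pos: [0.5938, -0.1071, 0.1042]
contact_force: [-0.4, -0.3, 5.7]
```

```bash
python3 -m crank '[[0,0,0,0,0,0.002,1],[0,0,0,0,0,0.002,1],[0,0,0,0,0,0.002,1]]'|sed -n '2p;4p'
python3 -m crank '[[0,0,0,0,0,0.001,1],[0,0,0,0,0,0.001,1],[0,0,0,0,0,0.001,1]]'|sed -n '2p;4p'
```

```text
tool_pos: [0.5939, -0.1071, 0.1041]
contact_force: [-2.6, 1.7, 11.1]
tool_pos: [0.5939, -0.1072, 0.104]
contact_force: [-5.1, 1.5, 15.1]
```

```bash
python3 -m crank '[[0,0,0,0,0,-0.02,1],[0,0,0,0,0,-0.07,1],[0,0,0,0,0,-0.13,1],[0,0,0,0,0,-0.2,1],[0,0,0,0,0,-0.2,1],[0,0,0,0.05,-0.1,-0.2,1],[0,0,0,0.05,-0.1,-0.2,1],[0,0,0,0.05,-0.1,-0.2,1],[0,0,0,0.05,-0.1,-0.2,1]]'; python3 -c "
from h import *
im,M=shot('wrist','w8');stones(im,M,za=.059)
spots('wrist',['shutter_top'])
cv2.imwrite('pics/c8.png',im)"
```

```text
time_s: 18.45
tool_pos: [0.5124, -0.0839, 0.2509]
eef_rot: [-180.0, -0.0, 100.7]
contact_force: [0.0, -0.3, 0.6]
finger_gap: 0.005
finger_force: 0.0
amber [245, 226, 24, 22, 350] [256.5, 237.1] [ 0.4511 -0.1717]
amber [623, 359, 17, 21, 211] [631.9, 369.0] [ 1.6742 -0.494 ]
amber [491, 244, 31, 27, 139] [506.5, 257.5] [ 0.8208 -0.1446]
blue [245, 187, 20, 19, 287] [254.9, 195.8] [ 0.4417 -0.1174]
blue [142, 221, 8, 7, 42] [145.7, 223.9] [ 0.2881 -0.1877]
green [439, 59, 50, 41, 160] [461.5, 77.6] [0.6708 0.0837]
red [374, 214, 18, 17, 259] [382.4, 221.8] [ 0.5926 -0.1074]
wrist shutter_top [([0.4428, -0.1127, 0.0551], 0.45)]
```

View pics/c8.png

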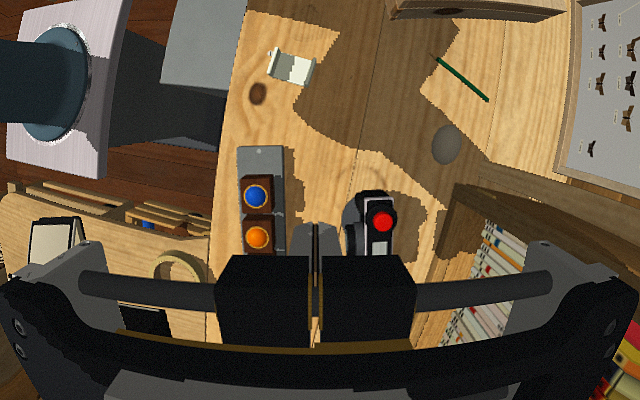

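```bash
python3 -c "
from plant import robot
print(robot.sign_off())"
```

```text
the job is handed in; nothing more can be done
None
```

The amber mount stands released in the row about 55 mm from blue (green was hidden in the last pictures), the shutter was pressed to its hard stop and let up again, the arm stayed clear of all four bystanders, and the job is handed in; the sign-off returned no verdict.

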